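# Index the tape-roll turntable to its next station

## Task

Index the tape-roll turntable one station counter-clockwise (seen from above): draw the red spring pin out of its home hole, swing the turntable round with the pin drawn, and let the pin drop fully home in the next hole. Feel for that hole gently - never force the table round against a pin that is in a hole - and leave the rolls on their posts and everything else on the bench where it is.

Things in the scene. Friction and masses are not known exactly. Their poses are not given: they have to be found in the camera images.
- index_base: Fixed swivel base: round grey flange, 300 mm across and 12 mm thick, bolted to the bench. Origin at the centre of its underside, on the turntable's vertical axis; z up. On it lies a flat ring, 96 to 126 mm from the axis, top face 30 mm above the bench: a dark steel piece with the home hole and a bright aluminium piece (0.4 mm lower) with two station holes.
- home_hole (a point): Mouth of the home hole, in the ring's top face, 110 mm from the axis on the base's -x side. All holes are 13 mm square pockets, 18 mm deep, for the 10 mm round-nosed pin.
- ring_zone (a point): A mark on the base 49 degrees counter-clockwise of home, at the hole circle and the height of the ring's top. The aluminium piece is clamped elsewhere for every job: the next hole lies anywhere from 9 degrees before to 9 degrees past this mark and is not measured: find it by feel or by eye. The hole 40 degrees beyond it is not wanted.
- turntable (a joint): Turntable angle, rad: 0 = pin in the home hole, grows counter-clockwise from above; stops at -0.06 and 1.85. White disc 170 mm across, top 44 mm above the bench, steel hub 28 mm across up to 70 mm. A blue bracket 26 mm wide, top at 44 mm, reaches out over the ring and carries the pin 110 mm from the axis. Turning takes about 2 N at the pin; it stays where it is left.
- index_pin (a joint): Lift of the spring pin, m: 0 = home in a hole, 0.012 = tip on the ring's top, 0.018 = upper stop. Spring force down: 3.5 N at 0, 7.7 N at 0.012, 9.8 N at the stop. In a hole it locks the turntable, with about 1.2 mm play each way; a side push over 18 N there spoils it. Let go between holes it rests on the ring, slides along as the table turns and snaps into the next hole it crosses.
- pull_knob: Red round pull knob on the pin, 26 mm across for 22 mm, then a rim 32 mm across, 30 mm tall in all. Origin on the pin's axis at the knob's underside: 56 mm above the bench with the pin home. Below it a steel sleeve 19 mm across, 44 to 54 mm above the bench. Take it from above, a finger before and one behind it along the direction of turning, grip 25 to 30 N.
- roll_cream: Loose cream tape roll, 60 mm across, 24 mm tall, bore 25 mm, lying on the turntable over a 20 mm post 22 mm tall; rides round with it. Origin at the centre of its underside.
- roll_black: Loose black tape roll, same size, over the second post. Origin at the centre of its underside.
- blue_bin: Bystander: open blue plastic bin, 160 x 110 x 70 mm. Origin at the centre of its underside.
- screwdriver: Bystander: screwdriver lying on the bench, about 200 mm long.
- squeeze_bottle: Bystander: white bottle with red cap, 56 mm across, 130 mm tall. Origin at the centre of its underside.
- empty_reel: Bystander: empty black reel lying flat, 124 mm across, 24 mm tall. Origin at the centre of its underside.
- tape_cutter: Bystander: yellow tape cutter, 130 x 55 mm, 64 mm tall. Origin at the centre of its underside.
Things that resemble listed ones, but are neither listed nor needed, are in the scene too. Leave any blue look-alike of the roll_cream alone. Leave any purple look-alike of the roll_black alone.

How it is judged (in metres and radians):
On the way, in this order (a step that is already met when the one before it is completed fails the run):
1. the pin is drawn clear of its home hole, the turntable still at home (value of joint index_pin above 0.0112 m and value of joint turntable below 0.12 rad), for 0.1 s.
2. the turntable is swung round by more than 15 degrees with the pin out of the holes (value of joint turntable above 0.26 rad and value of joint index_pin above 0.0095 m), for 0.05 s.
At the end, for the whole second after the job is handed in: The pin is fully home (lift under 2 mm) in the next hole, 40 to 58 degrees counter-clockwise of home (turntable between 0.63 and 1.08 rad), the turntable at rest, both rolls flat on the turntable on their posts (value of joint index_pin below 0.002 m and value of joint turntable between 0.63 and 1.08 rad and velocity of joint turntable between -0.03 and 0.03 rad/s and z of roll_cream in the frame of index_base between 0.04 and 0.048 m and angle between each of roll_cream, roll_black's own z axis and vertical below 0.1 rad and z of roll_black in the frame of index_base between 0.04 and 0.048 m); the robot touches nothing.
It fails at once if the table is forced round against a pin that is in a hole: the pin's side presses on the hole's wall with more than 18 N (contact force between pull_knob and index_base above 18 N).
It fails at once if a tape roll leaves its post ((z of roll_cream in the frame of index_base above 0.06 m or z of roll_cream in the frame of index_base below 0.038 m) or (z of roll_black in the frame of index_base above 0.06 m or z of roll_black in the frame of index_base below 0.038 m)).
It fails at once if a bystander is shifted by more than 30 mm (distance of any of blue_bin, screwdriver, squeeze_bottle, empty_reel, tape_cutter from where it was at the start of the episode above 0.03 m).
It also fails if it takes over 45 s, if anything falls off the work surface, if the arm or the gripper's body presses on something with over 40 N, if the wrist force passes 120 N, or if a joint passes its speed limit or range.

## Robot

A 7-joint arm with a two-finger parallel gripper is mounted at the origin on the work surface. World frame = base frame: x ahead of the robot, y to its left, z up, the work surface at z = 0. Lengths are in mm, angles in degrees, forces in N, time in s.
With the tool pointing down it reaches from about 425 to 925 mm from the base axis. Payload 6.8 kg.
Tool frame: the origin (TCP) lies at the very end of the fingers, on their centre line; the grasp point (between the pads) lies 19 mm behind it; z points along the fingers, y is the line along which they close (so a half turn about z gives the same grasp; the last joint's range is limited). The gripper opens to 88 mm and grips with 3 to 60 N. Pads are 20 mm wide; open, the fingers measure 115 mm over their backs; the gripper's body (75 mm by 178 mm) begins 61 mm behind the grasp point.
Start: joints at [-81.939, 27.33, 1.283, 89.118, -0.659, 63.558, -4.761], TCP at [166.208, 654.234, 222.664] pointing down, gripper open.
Joint ranges: [-169.35, 169.35], [-19.33, 120.38], [-80.79, 83.38], [13.8, 139.57], [-78.32, 258.32], [9.67, 109.79], [-169.56, 169.56]. Speed limits (degrees/s): [136.94, 136.94, 180, 180, 180, 180, 180].

## Interface

Orientations are given as a 3x3 rotation matrix whose columns are the frame's x, y, z axes.
In Python, from station import arm gives the robot as it stands.
- The arm moves only by the tool carry_out, never from a script. Its argument "plan" is a list of rows, each an object with "travel": the shift along the tool's x, y, z each as a share of 15 cm, from -1 to 1, a list of three; "turn": the turn, a rotation vector about the tool's x, y, z each as a share of 90 degrees, from -1 to 1, a list of three. In form: [{"travel": [tx, ty, tz], "turn": [wx, wy, wz]}, ...]. A call has 1 to 10 rows; each row shifts and turns the commanded pose from where the row before left it, along the tool's axes as they then stand; what a row does not reach is not made up. A row lasts 1/12 s, in which the tool goes at most 41.7 mm and 7.16 degrees, less where a joint would pass 70% of its speed; a pose out of reach is approached as far as the arm can. A call with a number of a shift or a turn outside -1 to 1 is refused whole. A call with a gripper value outside its range is refused whole. "jaw" is the closure, from 0 (fully open) to 1 (shut), set as the call begins (left out, the last holds). The fingers move at their own pace and stop on an object; "squeeze" is the grip in N (left out, the last holds). Time passes only in rows, so rows that do not move let the fingers close. It gives the time, the measured TCP pose, the force, the opening and the grip force at its end, in the units of the state.
- arm.get_obs(): the state, without advancing time (a new reading comes with each control period).
- arm.camera(name): name is "scene" or "top" or "wrist"; returns a dict with "color" (384x512x3 uint8, blue, green, red), "fx", "fy", "cx", "cy" (pixels), "view" (4x4, takes a point from world to camera coordinates). Camera axes: x right, y down, z forward; pixel columns grow to the right and rows downward; lengths in mm; the calibration is good to about 2 mm. The wrist camera is an equidistant fisheye: a pixel r from the principal point sees the ray r / f radians off the axis. A picture is of the moment at which its call begins. There is no depth.
- arm.finish_job(): hands the job in; it is judged then, once.
Trained networks look in a picture, given as the dict that the camera call returned (one of the last four; its "shot" number tells which), for a name from the list of things; names that differ only in an ending like _2 or _b are one class to them, and where a whole thing is asked for, a point or a joint stands for the part that bears it (a point fixed in the world has none). Each returns a list of dicts, best first, with "p" (0 to 1); they miss things now and then, are a little off and sometimes report something else, mostly with a low value. They report only what shows in the picture. A call takes as long as a camera call. They do not tell look-alikes from the thing itself.
- arm.look_for(picture, label): "box" ([left, top, right, bottom] in pixels, round what is visible of it).
The state is a dict: "clock": time; "q": joint angles; "dq": joint speeds; "effort": joint torques, N m; "position": TCP position; "ee_rot": TCP orientation; "contact_force": force on the tool from outside, world axes, zero at the start; "torque": the same for the moment, N m; "grip_width": opening from 0.0 (shut) to 1.0 (fully open); "grip_force": force on a finger pad.
Only numpy, scipy, OpenCV 4.12 (cv2) and the standard library are available. Lean on these libraries where they do the work, as an engineer would, in place of code of your own. Each camera call takes 0.05 s, during which the arm holds its last target. There are 200 camera calls.

## Working session

There is one attempt and no reset: what is moved stays moved. The work goes in short steps, Python scripts to look and compute and a tool call to move; the robot and the scene stay as the last step left them, time stands still between calls to the robot, and variables do not carry over. Pictures are saved under pics/ and viewed, at most 10 in all, crops included, and the job is handed in when it is done.

Besides the shell and the picture viewer there is one more tool, called after "Request:" by a JSON object that holds its "api" and its "payload". carry_out: Moves the arm, as the interface text tells. Shift numbers are shares of 15 cm and turn numbers shares of 90 degrees, none past 1 either way. Its arguments: {"type":"object","properties":{"plan":{"type":"array","items":{"type":"object","properties":{"travel":{"type":"array","items":{"type":"number","minimum":-1,"maximum":1}},"turn":{"type":"array","items":{"type":"number","minimum":-1,"maximum":1}}}}},"jaw":{"type":"number"},"squeeze":{"type":"number"}},"required":["plan"]}

```bash
mkdir -p pics
cat > h.py <<'E'
import numpy as np, cv2
from station import arm
def ray(c,u,v):
    V=np.array(c["view"]);R=V[:3,:3];o=-R.T@V[:3,3]
    return o,R.T@np.array([(u-c["cx"])/c["fx"],(v-c["cy"])/c["fy"],1.])
def atz(c,u,v,z):
    o,d=ray(c,u,v);return o+d*(z-o[2])/d[2]
def proj(c,p):
    V=np.array(c["view"]);q=V[:3,:3]@np.array(p)+V[:3,3]
    return c["fx"]*q[0]/q[2]+c["cx"],c["fy"]*q[1]/q[2]+c["cy"]
E
python3 - <<'E'
from h import *
ims=[]
for n in("top","scene"):
    c=arm.camera(n);cv2.imwrite(f"pics/{n}0.png",c["color"])
    for l in("pull_knob","index_base","turntable","roll_cream","roll_black","home_hole"):
        print(n,l,[(np.round(d["box"]),round(d["p"],2)) for d in arm.look_for(c,l)[:3]])
    print(np.round(c["view"],2).tolist(),c["fx"])
    ims.append(c["color"])
E
```

```text
top pull_knob []
top index_base [(array([229., 127., 327., 225.]), 0.94)]
top turntable [(array([238., 148., 304., 206.]), 0.77), (array([386., 126., 414., 148.]), 0.24)]
top roll_cream [(array([167., 124., 184., 140.]), 0.79), (array([266., 146., 288., 167.]), 0.77)]
top roll_black [(array([334., 261., 353., 283.]), 0.88), (array([286., 165., 306., 185.]), 0.51)]
top home_hole [(array([228., 130., 324., 230.]), 0.63), (array([100., 125., 148., 183.]), 0.31)]
[[-0.02, -1.0, -0.01, 32.71], [-0.99, 0.02, -0.1, 515.58], [0.1, 0.0, -1.0, 1068.61], [0.0, 0.0, 0.0, 1.0]] 368.12873257152194
scene pull_knob [(array([252., 170., 268., 185.]), 0.61)]
scene index_base [(array([182., 170., 299., 268.]), 0.67)]
scene turntable [(array([208., 171., 273., 236.]), 0.56)]
scene roll_cream [(array([360., 217., 383., 236.]), 0.75), (array([236., 209., 258., 232.]), 0.65)]
scene roll_black [(array([205., 195., 230., 220.]), 0.9), (array([138., 158., 155., 177.]), 0.87)]
scene home_hole [(array([183., 168., 294., 272.]), 0.74)]
[[0.37, 0.93, 0.01, -207.23], [0.63, -0.24, -0.74, -273.48], [-0.68, 0.28, -0.68, 1349.82], [0.0, 0.0, 0.0, 1.0]] 361.48410929260154
```

View pics/top0.png

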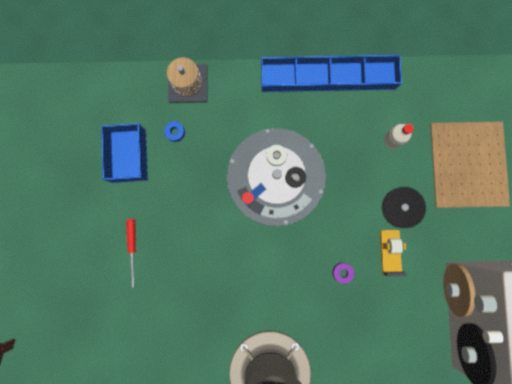

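View pics/scene0.png

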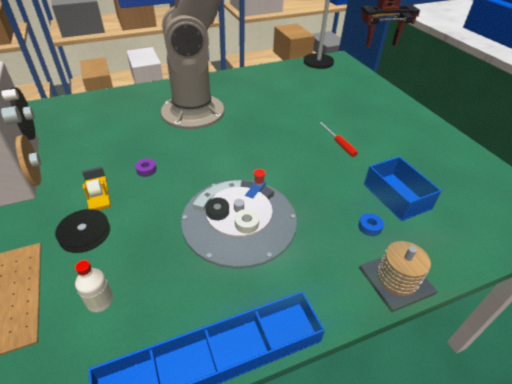

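Run:
```python
from h import *
c=arm.camera("top");im=c["color"]
cv2.imwrite("pics/crop0.png",cv2.resize(im[120:235,220:335],None,fx=5,fy=5,interpolation=cv2.INTER_CUBIC))
hsv=cv2.cvtColor(im,cv2.COLOR_BGR2HSV)
m=((hsv[...,0]<8)|(hsv[...,0]>172))&(hsv[...,1]>150)&(hsv[...,2]>80)
ys,xs=np.nonzero(m[180:215,230:270]);u,v=xs.mean()+230,ys.mean()+180
print("knob px",u,v,len(xs),atz(c,u,v,80))
b=arm.look_for(c,"index_base")[0]["box"];print(b,atz(c,(b[0]+b[2])/2,(b[1]+b[3])/2,12))
print("hub",atz(c,277,174,70))
o=arm.get_obs();print(o["position"],np.round(o["ee_rot"],3),o["contact_force"],o["grip_width"])
```

```text
knob px 247.41666666666666 197.52380952380952 84 [500.76720965  55.26620592  80.        ]
[226.8, 128.6, 329.8, 225.2] [567.96226853 -36.51961815  12.        ]
hub [567.97530175 -30.04350428  70.        ]
[166.18067956 654.24905262 222.69898246] [[-0.969  0.246 -0.   ]
 [ 0.246  0.969  0.   ]
 [ 0.     0.    -1.   ]] [0.19367277 1.12847455 0.61642418] 0.9991975688689935
```

View pics/crop0.png

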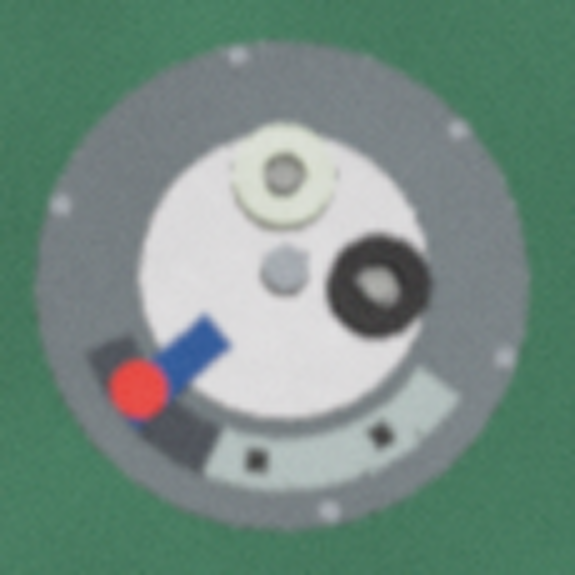

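Run:
```python
from h import *
from scipy.optimize import least_squares
c=arm.camera("top")
f=lambda x,y:((x+.5)/5-.5+220,(y+.5)/5-.5+120)
P=lambda x,y,z:atz(c,*f(x,y),z)[:2]
h1=P(257,461,25);h2=P(381,435,25);k=P(139,389,84);hub=P(285,270,70)
h1b=P(257,461,29.6)
# flange ellipse
g=[P(*q,12) for q in((285,41),(530,285),(36,285),(285,530))]
print("flange ctr",np.mean([g[1],g[2]],0),np.mean([g[0],g[3]],0))
for n,p in(("h1",h1),("h2",h2),("k",k),("hub",hub)):
    d=p-hub;print(n,p,np.hypot(*d),np.degrees(np.arctan2(d[1],d[0])))
r=least_squares(lambda s:[*(s[:2]-hub),*(s[:2]+110*np.array([np.cos(s[2]),np.sin(s[2])])-k),*(s[:2]+110*np.array([np.cos(s[3]),np.sin(s[3])])-h1),*(s[:2]+110*np.array([np.cos(s[3]+np.radians(40)),np.sin(s[3]+np.radians(40))])-h2)],[*hub,2.2,-2.9])
s=r.x;print(s[:2],np.degrees(s[2:]),np.degrees(s[3]-s[2])%360,np.round(r.fun,1))
```

```text
flange ctr [568.98529803 -30.06289371] [570.64009298 -31.43635019]
h1 [462.17433853 -12.0760002 ] 108.29647451892099 171.05138296713028
h2 [476.40287874 -85.81337951] 108.80818692342434 -148.47536240124325
k [500.75696151  55.16898408] 108.39353444424431 129.12351140539437
hub [569.15265372 -28.92136968] 0.0 0.0
[570.34385223 -29.26055267] [ 129.49537389 -188.98940915] 41.5152169615759 [ 1.2 -0.3 -0.4  0.5 -0.5  0.  -0.3 -0.1]
```

The red knob is at top-view px (248,198). The other red things are the bottle cap (408,129) and the screwdriver handle (131,235). Only the first sits on the blue bracket over the dark ring piece, and the crop confirms it. The next hole shows at crop px (257,461), about 41.5° counter-clockwise of the knob. The unwanted hole is at (381,435).

Request:
{"api": "carry_out", "payload": {"plan": [{"travel": [-0.185, -0.195, 0], "turn": [0, 0, 0]}, {"travel": [-0.185, -0.195, 0], "turn": [0, 0, 0]}, {"travel": [-0.185, -0.195, 0], "turn": [0, 0, 0]}, {"travel": [-0.185, -0.195, 0], "turn": [0, 0, 0]}, {"travel": [-0.185, -0.195, 0], "turn": [0, 0, 0]}, {"travel": [-0.185, -0.195, 0], "turn": [0, 0, 0]}, {"travel": [-0.185, -0.195, 0], "turn": [0, 0, 0]}, {"travel": [-0.185, -0.195, 0], "turn": [0, 0, 0]}, {"travel": [-0.185, -0.195, 0], "turn": [0, 0, 0]}, {"travel": [-0.185, -0.195, 0], "turn": [0, 0, 0]}], "jaw": 0}}

```text
clock: 1.68
position: [363.8, 300.7, 223.0]
ee_rot: [[-0.969, 0.246, 0.0], [0.246, 0.969, 0.001], [-0.0, 0.001, -1.0]]
contact_force: [0.9, 1.2, 0.7]
grip_width: 1.004
grip_force: 0.0
```

Request:
{"api": "carry_out", "payload": {"plan": [{"travel": [-0.185, -0.195, 0], "turn": [0, 0, 0]}, {"travel": [-0.185, -0.195, 0], "turn": [0, 0, 0]}, {"travel": [-0.185, -0.195, 0], "turn": [0, 0, 0]}, {"travel": [-0.185, -0.195, 0], "turn": [0, 0, 0]}, {"travel": [-0.185, -0.195, 0], "turn": [0, 0, 0]}, {"travel": [-0.185, -0.195, 0], "turn": [0, 0, 0]}, {"travel": [-0.185, -0.195, 0], "turn": [0, 0, 0.07]}, {"travel": [0, 0, 0.1], "turn": [0, 0, 0.075]}, {"travel": [0, 0, 0.1], "turn": [0, 0, 0.075]}, {"travel": [0, 0, 0.1], "turn": [0, 0, 0.075]}]}}

```text
clock: 2.52
position: [501.6, 55.2, 177.5]
ee_rot: [[-0.752, 0.66, 0.001], [0.66, 0.752, 0.0], [-0.001, 0.001, -1.0]]
contact_force: [-0.9, 1.0, -0.5]
grip_width: 0.996
grip_force: 0.0
```

Request:
{"api": "carry_out", "payload": {"plan": [{"travel": [0, 0, 0.1], "turn": [0, 0, 0.075]}, {"travel": [0, 0, 0], "turn": [0, 0, 0.034]}, {"travel": [0, 0, 0], "turn": [0, 0, 0]}]}}

```text
clock: 2.77
position: [500.4, 56.0, 161.9]
ee_rot: [[-0.633, 0.774, -0.002], [0.774, 0.633, -0.001], [0.0, -0.002, -1.0]]
contact_force: [-0.5, -0.0, -0.4]
grip_width: 1.001
grip_force: 0.0
```

Run:
```python
from h import *
o=arm.get_obs();print(o["clock"],o["position"],np.round(o["ee_rot"],3).tolist(),o["contact_force"],np.round(o["q"],1))
c=arm.camera("wrist");cv2.imwrite("pics/w0.png",c["color"])
print(c["fx"],c["cx"],c["cy"],np.round(c["view"],2).tolist())
V=np.array(c["view"])
def pf(p):
    q=V[:3,:3]@np.array(p,float)+V[:3,3];r=np.hypot(*q[:2]);t=np.arctan2(r,q[2]);return c["fx"]*t*q[:2]/r+[c["cx"],c["cy"]]
print("knob exp",pf([500.4,55.3,86]),"hub",pf([570,-29.4,70]),"h1",pf([461.5,-12.2,29.6]))
hsv=cv2.cvtColor(c["color"],cv2.COLOR_BGR2HSV)
m=(((hsv[...,0]<8)|(hsv[...,0]>172))&(hsv[...,1]>150)&(hsv[...,2]>60)).astype(np.uint8)
n,l,s,ce=cv2.connectedComponentsWithStats(m)
print([(s[i].tolist(),ce[i].round(1).tolist()) for i in range(1,n) if s[i,4]>40])
```

```text
2.7667 [500.41105223  56.04924562 161.91403638] [[-0.633, 0.774, -0.002], [0.774, 0.633, -0.001], [0.0, -0.002, -1.0]] [-0.48642274 -0.01180939 -0.39188475] [-36.8  16.6  27.8 117.2 -10.2  48.6  36.1]
297.3186396354542 255.15848431086908 194.79428670182935 [[0.77, 0.63, -0.0, -421.51], [0.61, -0.74, 0.28, -279.62], [0.18, -0.22, -0.96, 256.46], [0.0, 0.0, 0.0, 1.0]]
knob exp [256.02430894 203.87827166] hub [256.1330665  298.81570227] h1 [187.90280324 211.81238887]
[([237, 183, 37, 39, 1112], [255.2, 202.7])]
```

View pics/w0.png

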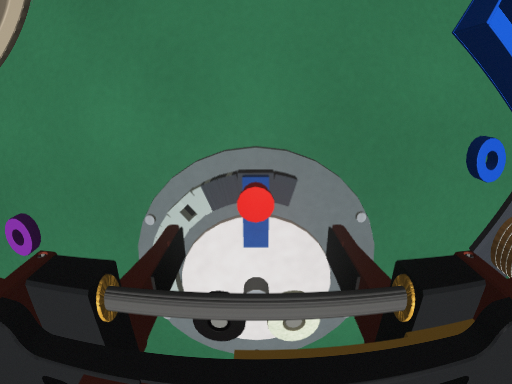

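The wrist view shows the knob at (255,203), as predicted. The next hole is at (187,212), which confirms the 41.5° estimate. Descending to the knob.

Request:
{"api": "carry_out", "payload": {"plan": [{"travel": [-0.003, -0.002, 0.11], "turn": [0, 0, 0]}, {"travel": [0, 0, 0.11], "turn": [0, 0, 0]}, {"travel": [0, 0, 0.11], "turn": [0, 0, 0]}, {"travel": [0, 0, 0.11], "turn": [0, 0, 0]}, {"travel": [0, 0, 0.11], "turn": [0, 0, 0]}, {"travel": [0, 0, 0.11], "turn": [0, 0, 0]}, {"travel": [0, 0, 0.06], "turn": [0, 0, 0]}, {"travel": [0, 0, 0.045], "turn": [0, 0, 0]}, {"travel": [0, 0, 0], "turn": [0, 0, 0]}, {"travel": [0, 0, 0], "turn": [0, 0, 0]}]}}

```text
clock: 3.65
position: [501.5, 55.6, 48.3]
ee_rot: [[-0.635, 0.773, 0.001], [0.773, 0.635, 0.0], [-0.0, 0.001, -1.0]]
contact_force: [0.3, 0.5, -0.6]
grip_width: 0.998
grip_force: 0.0
```

Request:
{"api": "carry_out", "payload": {"plan": [{"travel": [0, 0, 0]}, {"travel": [0, 0, 0]}, {"travel": [0, 0, 0]}, {"travel": [0, 0, 0]}, {"travel": [0, 0, 0]}, {"travel": [0, 0, 0]}, {"travel": [0, 0, 0]}, {"travel": [0, 0, 0]}, {"travel": [0, 0, 0]}], "jaw": 1, "squeeze": 27}}

```text
$.plan[0]: bad value
```

Request:
{"api": "carry_out", "payload": {"plan": [{"travel": [0, 0, 0], "turn": [0, 0, 0]}, {"travel": [0, 0, 0], "turn": [0, 0, 0]}, {"travel": [0, 0, 0], "turn": [0, 0, 0]}, {"travel": [0, 0, 0], "turn": [0, 0, 0]}, {"travel": [0, 0, 0], "turn": [0, 0, 0]}, {"travel": [0, 0, 0], "turn": [0, 0, 0]}, {"travel": [0, 0, 0], "turn": [0, 0, 0]}, {"travel": [0, 0, 0], "turn": [0, 0, 0]}], "jaw": 1, "squeeze": 27}}

```text
clock: 4.32
position: [501.0, 55.6, 47.9]
ee_rot: [[-0.635, 0.773, -0.0], [0.773, 0.635, 0.0], [0.0, -0.0, -1.0]]
contact_force: [0.0, -0.2, -0.9]
grip_width: 0.433
grip_force: 0.0
```

Request:
{"api": "carry_out", "payload": {"plan": [{"travel": [0, 0, 0], "turn": [0, 0, 0]}, {"travel": [0, 0, 0], "turn": [0, 0, 0]}, {"travel": [0, 0, 0], "turn": [0, 0, 0]}, {"travel": [0, 0, 0], "turn": [0, 0, 0]}, {"travel": [0, 0, 0], "turn": [0, 0, 0]}]}}

```text
clock: 4.73
position: [501.0, 55.6, 47.9]
ee_rot: [[-0.634, 0.773, -0.0], [0.773, 0.634, -0.0], [0.0, -0.0, -1.0]]
contact_force: [-0.4, 0.5, 1.1]
grip_width: 0.29
grip_force: 27.0
```

Request:
{"api": "carry_out", "payload": {"plan": [{"travel": [0, 0, -0.02], "turn": [0, 0, 0]}, {"travel": [0, 0, -0.02], "turn": [0, 0, 0]}, {"travel": [0, 0, -0.02], "turn": [0, 0, 0]}, {"travel": [0, 0, -0.02], "turn": [0, 0, 0]}, {"travel": [0, 0, -0.02], "turn": [0, 0, 0]}, {"travel": [0, 0, 0], "turn": [0, 0, 0]}, {"travel": [0, 0, 0], "turn": [0, 0, 0]}, {"travel": [0, 0, 0], "turn": [0, 0, 0]}]}}

```text
clock: 5.4
position: [500.8, 55.5, 62.8]
ee_rot: [[-0.635, 0.773, -0.0], [0.773, 0.635, -0.0], [0.0, -0.0, -1.0]]
contact_force: [2.1, -0.7, -10.9]
grip_width: 0.293
grip_force: 27.0
```

Run:
```python
from h import *
o=arm.get_obs();p=np.array(o["position"]);print(o["clock"],p,o["contact_force"],o["grip_force"])
# arc check: per-row chord in tool frame for 4 deg steps
C=np.array([570.3,-29.3]);d=p[:2]-C;print(np.hypot(*d),np.degrees(np.arctan2(d[1],d[0])))
for st in(2,4,5):print(st,2*110*np.sin(np.radians(st/2))/150, np.tan(np.radians(st/2)))
```

```text
5.4 [500.84148672  55.52498617  62.76452271] [  2.08854323  -0.71362676 -10.85200955] 26.998619735240936
109.63468131002499 129.3121593371071
2 0.025596862774682486 0.017455064928217585
4 0.051185928497001425 0.03492076949174773
5 0.06397510146915947 0.04366094290851206
```

Request:
{"api": "carry_out", "payload": {"plan": [{"travel": [-0.001, -0.0384, 0], "turn": [0, 0, -0.0333]}, {"travel": [-0.001, -0.0384, 0], "turn": [0, 0, -0.0333]}, {"travel": [-0.001, -0.0384, 0], "turn": [0, 0, -0.0333]}, {"travel": [-0.001, -0.0384, 0], "turn": [0, 0, -0.0333]}, {"travel": [-0.001, -0.0384, 0], "turn": [0, 0, -0.0333]}, {"travel": [-0.001, -0.0384, 0], "turn": [0, 0, -0.0333]}, {"travel": [-0.001, -0.0384, 0], "turn": [0, 0, -0.0333]}, {"travel": [-0.001, -0.0384, 0], "turn": [0, 0, -0.0333]}, {"travel": [0, 0, 0], "turn": [0, 0, 0]}, {"travel": [0, 0, 0], "turn": [0, 0, 0]}]}}

```text
clock: 6.23
position: [472.2, 19.4, 62.8]
ee_rot: [[-0.893, 0.45, -0.0], [0.45, 0.893, -0.0], [0.0, -0.0, -1.0]]
contact_force: [1.8, -2.2, -9.6]
grip_width: 0.29
grip_force: 27.0
```

Run:
```python
from h import *
o=arm.get_obs();p=np.array(o["position"]);R=np.array(o["ee_rot"]);f=np.array(o["contact_force"]);print(o["clock"],p,"tool-frame force",R.T@f,o["grip_force"])
C=np.array([570.3,-29.3]);d=p[:2]-C;print(np.hypot(*d),np.degrees(np.arctan2(d[1],d[0]))-129.4)
print("tool y",np.degrees(np.arctan2(R[1,1],R[0,1])))
c=arm.camera("wrist");cv2.imwrite("pics/w1.png",c["color"][130:290,150:370].repeat(3,0).repeat(3,1))
V=np.array(c["view"])
def pf(p):
    q=V[:3,:3]@np.array(p,float)+V[:3,3];r=np.hypot(*q[:2]);t=np.arctan2(r,q[2]);return c["fx"]*t*q[:2]/r+[c["cx"],c["cy"]]
print("crop h1 exp",[(pf([*(C+110*np.array([np.cos(a),np.sin(a)])),29.6])-[150,130])*3 for a in np.radians(129.4+np.array([39.5,41.5,43.5]))])
```

```text
6.2333 [472.22571166  19.40683076  62.81210066] tool-frame force [-2.60804844 -1.11735619  9.63570286] 26.99850618839264
109.5030656945588 24.18953408259253
tool y 63.244326465243894
crop h1 exp [array([198.08434067, 291.14167397]), array([183.11011794, 295.22428084]), array([168.46419281, 299.74847964])]
```

View pics/w1.png

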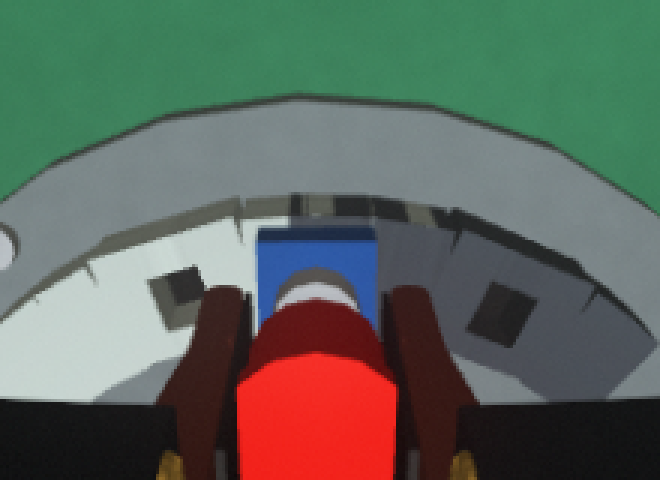

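Run:
```python
from h import *
c=arm.camera("wrist");V=np.array(c["view"]);R=V[:3,:3];o=-R.T@V[:3,3];C=np.array([570.3,-29.3])
for n,u,v in(("next",179,299),("home",502.5,315),):
    x=np.array([u/3+150-.33-c["cx"],v/3+130-.33-c["cy"]]);r=np.hypot(*x);t=r/c["fx"]
    d=R.T@np.array([*(np.sin(t)*x/r),np.cos(t)]);p=o+d*(29.8-o[2])/d[2];e=p[:2]-C
    print(n,p,np.hypot(*e),np.degrees(np.arctan2(e[1],e[0]))%360)
```

```text
next [461.77666703 -13.15696784  29.8       ] 109.71741559912935 171.53919467039816
home [500.85683714  54.58127307  29.8       ] 108.89637661210124 129.62048871771322
```

The wrist crop shows the next hole at (179,299) and the home hole at (502,315). That puts the next hole about 41.9° from home, so 17.6° remain.

Request:
{"api": "carry_out", "payload": {"plan": [{"travel": [-0.001, -0.0375, 0], "turn": [0, 0, -0.0326]}, {"travel": [-0.001, -0.0375, 0], "turn": [0, 0, -0.0326]}, {"travel": [-0.001, -0.0375, 0], "turn": [0, 0, -0.0326]}, {"travel": [-0.001, -0.0375, 0], "turn": [0, 0, -0.0326]}, {"travel": [-0.001, -0.0375, 0], "turn": [0, 0, -0.0326]}, {"travel": [-0.001, -0.0375, 0], "turn": [0, 0, -0.0326]}, {"travel": [0, 0, 0], "turn": [0, 0, 0]}, {"travel": [0, 0, 0], "turn": [0, 0, 0]}, {"travel": [0, 0, 0], "turn": [0, 0, 0]}]}}

```text
clock: 7.08
position: [462.1, -12.1, 62.8]
ee_rot: [[-0.987, 0.159, -0.0], [0.159, 0.987, -0.0], [0.0, -0.0, -1.0]]
contact_force: [1.4, -2.1, -8.8]
grip_width: 0.289
grip_force: 27.0
```

```bash
cat > st.py <<'E'
from h import *
o=arm.get_obs();p=np.array(o["position"]);R=np.array(o["ee_rot"]);f=np.array(o["contact_force"]);print(o["clock"],p,"tool-frame force",R.T@f,o["grip_force"])
C=np.array([570.3,-29.3]);d=p[:2]-C;print(np.hypot(*d),np.degrees(np.arctan2(d[1],d[0]))%360-129.35)
E
python3 st.py
```

```text
7.0833 [462.0812231  -12.1485792   62.77664145] tool-frame force [-1.70024139 -1.81350156  8.76789683] 26.998663544654846
109.56949807995524 41.64418940696643
```

Request:
{"api": "carry_out", "payload": {"plan": [{"travel": [0, 0, 0.008], "turn": [0, 0, 0]}, {"travel": [0, 0, 0.008], "turn": [0, 0, 0]}, {"travel": [0, 0, 0.005], "turn": [0, 0, 0]}, {"travel": [0, 0, 0.005], "turn": [0, 0, 0]}, {"travel": [0, 0, 0], "turn": [0, 0, 0]}, {"travel": [0, 0, 0], "turn": [0, 0, 0]}]}}

```text
clock: 7.58
position: [462.1, -12.2, 58.9]
ee_rot: [[-0.988, 0.157, -0.0], [0.157, 0.988, 0.0], [0.0, -0.0, -1.0]]
contact_force: [0.1, -2.2, -8.4]
grip_width: 0.292
grip_force: 27.0
```

The lift is about 11 mm, below the ring top at 11.6 mm, and the ring isn't pushing back. The nose is probably entering the hole, so I'll continue gently.

Request:
{"api": "carry_out", "payload": {"plan": [{"travel": [0, 0, 0.006], "turn": [0, 0, 0]}, {"travel": [0, 0, 0.006], "turn": [0, 0, 0]}, {"travel": [0, 0, 0], "turn": [0, 0, 0]}, {"travel": [0, 0, 0], "turn": [0, 0, 0]}]}}

```text
clock: 7.92
position: [462.1, -12.2, 57.2]
ee_rot: [[-0.988, 0.157, -0.0], [0.157, 0.988, 0.0], [0.0, 0.0, -1.0]]
contact_force: [0.1, -2.3, -8.5]
grip_width: 0.293
grip_force: 27.0
```

Still only the spring force is acting, so the nose is in the hole. Lowering on, in steps.

Request:
{"api": "carry_out", "payload": {"plan": [{"travel": [0, 0, 0.008], "turn": [0, 0, 0]}, {"travel": [0, 0, 0.008], "turn": [0, 0, 0]}, {"travel": [0, 0, 0], "turn": [0, 0, 0]}, {"travel": [0, 0, 0], "turn": [0, 0, 0]}]}}

```text
clock: 8.25
position: [462.1, -12.1, 54.7]
ee_rot: [[-0.988, 0.157, -0.0], [0.157, 0.988, 0.0], [0.0, 0.0, -1.0]]
contact_force: [0.0, -2.1, -6.8]
grip_width: 0.29
grip_force: 27.0
```

Request:
{"api": "carry_out", "payload": {"plan": [{"travel": [0, 0, 0.01], "turn": [0, 0, 0]}, {"travel": [0, 0, 0.01], "turn": [0, 0, 0]}, {"travel": [0, 0, 0.01], "turn": [0, 0, 0]}, {"travel": [0, 0, 0], "turn": [0, 0, 0]}, {"travel": [0, 0, 0], "turn": [0, 0, 0]}]}}

```text
clock: 8.67
position: [462.1, -12.2, 50.2]
ee_rot: [[-0.988, 0.157, -0.0], [0.157, 0.988, 0.0], [0.0, -0.0, -1.0]]
contact_force: [-0.1, -1.8, -6.1]
grip_width: 0.293
grip_force: 27.0
```

Request:
{"api": "carry_out", "payload": {"plan": [{"travel": [0, 0, 0], "turn": [0, 0, 0]}, {"travel": [0, 0, 0], "turn": [0, 0, 0]}, {"travel": [0, 0, 0], "turn": [0, 0, 0]}, {"travel": [0, 0, 0], "turn": [0, 0, 0]}, {"travel": [0, 0, 0], "turn": [0, 0, 0]}, {"travel": [0, 0, 0], "turn": [0, 0, 0]}, {"travel": [0, 0, 0], "turn": [0, 0, 0]}, {"travel": [0, 0, 0], "turn": [0, 0, 0]}], "jaw": 0.2}}

```text
clock: 9.33
position: [462.2, -12.2, 50.3]
ee_rot: [[-0.988, 0.157, 0.0], [0.157, 0.988, 0.0], [-0.0, 0.0, -1.0]]
contact_force: [0.0, 0.4, 0.2]
grip_width: 0.794
grip_force: 0.0
```

Request:
{"api": "carry_out", "payload": {"plan": [{"travel": [0, 0, -0.03], "turn": [0, 0, 0]}, {"travel": [0, 0, -0.1], "turn": [0, 0, 0]}, {"travel": [0, 0, -0.15], "turn": [0, 0, 0]}, {"travel": [0, 0, -0.15], "turn": [0, 0, 0]}, {"travel": [0, 0, -0.2], "turn": [0, 0, 0]}, {"travel": [0, 0, -0.2], "turn": [0, 0, 0]}, {"travel": [0, 0, 0], "turn": [0, 0, 0]}, {"travel": [0, 0, 0], "turn": [0, 0, 0]}]}}

```text
clock: 10.0
position: [463.3, -12.0, 176.4]
ee_rot: [[-0.988, 0.157, 0.004], [0.157, 0.988, 0.001], [-0.004, 0.002, -1.0]]
contact_force: [-0.3, 0.4, 0.2]
grip_width: 0.798
grip_force: 0.0
```

Run:
```python
from h import *
o=arm.get_obs();print(o["clock"],o["position"],o["contact_force"],o["grip_width"])
c=arm.camera("wrist");cv2.imwrite("pics/w2.png",c["color"])
s=arm.camera("scene");cv2.imwrite("pics/s2.png",cv2.resize(s["color"][150:280,170:310],None,fx=4,fy=4,interpolation=cv2.INTER_CUBIC))
V=np.array(c["view"])
def pf(p):
    q=V[:3,:3]@np.array(p,float)+V[:3,3];r=np.hypot(*q[:2]);t=np.arctan2(r,q[2]);return c["fx"]*t*q[:2]/r+[c["cx"],c["cy"]]
for z in(86,98):print(z,pf([461.8,-12.5,z]), proj(s,[461.8,-12.5,z]))
for im,P in((c["color"],c),(s["color"],s)):
    hsv=cv2.cvtColor(im,cv2.COLOR_BGR2HSV)
    m=(((hsv[...,0]<8)|(hsv[...,0]>172))&(hsv[...,1]>150)&(hsv[...,2]>60)).astype(np.uint8)
    n,l,st,ce=cv2.connectedComponentsWithStats(m)
    print([(st[i].tolist(),ce[i].round(1).tolist()) for i in range(1,n) if st[i,4]>40])
```

```text
10.0 [463.31929768 -12.02767563 176.43004748] [-0.28602142  0.38399377  0.21486432] 0.7981162320381002
86 [255.12526883 197.06736918] (np.float64(230.29152906504555), np.float64(169.0741376650666))
98 [255.14725228 201.21083013] (np.float64(230.20335963321983), np.float64(165.62727258041764))
[([238, 177, 35, 37, 974], [254.6, 195.7])]
[([335, 135, 22, 22, 187], [345.9, 145.4]), ([225, 166, 12, 14, 117], [230.7, 171.8]), ([75, 260, 15, 15, 175], [82.5, 266.9])]
```

View pics/s2.png

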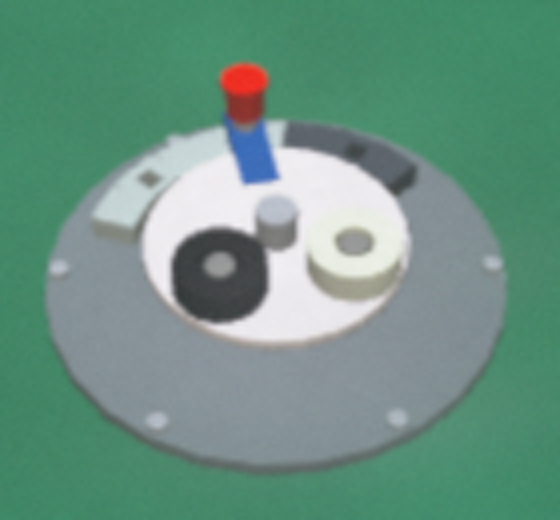

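View pics/w2.png

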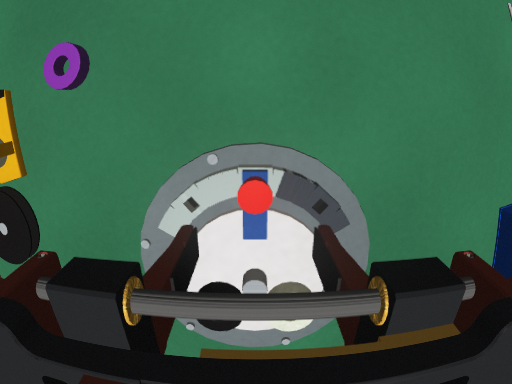

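The scene crop shows the knob (245,95) low over the aluminium piece, with one hole still open on that piece and one on the dark piece. Both rolls lie flat on their posts. In the wrist view the knob at (255,196) matches the height it had in its home hole.

```bash
python3 -c "
from station import arm
print(arm.finish_job())"
```

```text
the job is handed in; nothing more can be done
None
```

The turntable is indexed about 42° counter-clockwise with the pin dropped home in the next hole and both rolls still flat on their posts. The job was handed in at about 10 s; the hand-in gave no verdict.

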